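Swing a bent heat pipe into its two grooves on a television cooler

ROBOT

A 6-joint arm with a two-finger parallel gripper is mounted at the origin on the work surface. World frame = base frame: x ahead of the robot, y to its left, z up, the work surface at z = 0. Lengths are in m, angles in rad, forces in N, time in s.
With the tool pointing down it reaches from about 0.3 to 0.775 m from the base axis. Payload 14.6 kg.
Tool frame: the origin (TCP) lies on the front face of the gripper's body, between the roots of the fingers; the fingertips stand 97 mm ahead of it and the grasp point (between the pads) lies 78 mm ahead of it; z points along the fingers, x is the direction in which the jaws open and shut, and the axes are right-handed (so a half turn about z gives the same grasp; the last joint's range is limited). The gripper opens to 94 mm and grips with 3 to 60 N. Pads are 16 mm wide; open, the fingers measure 119 mm over their backs; the gripper's body (75 mm by 177 mm) begins 78 mm behind the grasp point.
Start: joints at [1.159, 0.3, 1.521, -0, 1.321, -0.067], TCP at [0.186, 0.518, 0.303] pointing down, gripper open.
Joint ranges: [-3.03, 3.03], [-0.79, 2.21], [0.23, 2.52], [-1.04, 4.18], [0, 3.07], [-2.55, 2.55]. Speed limits (rad/s): [2.22, 2.22, 2.57, 3.14, 3.14, 3.14].

INTERFACE

Orientations are given as [roll, pitch, yaw] about the fixed x, y, z axes, in that order (R = Rz(yaw) Ry(pitch) Rx(roll)).
In Python, from station import sensors, camera, ctrl gives the robot as it stands.
- The arm moves only by the tool move_arm, never from a script. Its argument "rows" is text: rows parted by semicolons, each of 6 numbers parted by spaces: the shift along the tool's x, y, z in mm, then the turn, a rotation vector about the tool's x, y, z in rad. In form: x y z wx wy wz; .... A call has 1 to 20 rows; each row shifts and turns the pose as measured when the row begins, along the tool's axes as they then stand; what a row does not reach is not made up. A row lasts 1/8 s, in which the tool goes at most 62.5 mm and 10.7 degrees, less where a joint would pass 70% of its speed; a pose out of reach is approached as far as the arm can. A call with a gripper value outside its range is refused whole. "grip" is the opening, from -1 (shut) to 1 (fully open), set as the call begins (left out, the last holds). The fingers move at their own pace and stop on an object; "newtons" is the grip in N (left out, the last holds). Time passes only in rows, so rows that do not move let the fingers close. It gives the time, the measured TCP pose, the force and the opening at its end, in the units of the state.
- sensors.get_obs(): the state, without advancing time (a new reading comes with each control period).
- camera(name): name is "scene" or "side" or "wrist"; returns a dict with "color" (480x640x3 uint8, blue, green, red), "z_map" (480x640 float32, m along the optical axis (not along the pixel's ray), 0 where there is no reading), "mtx" (3x3 intrinsics, pixels), "position" and "attitude" of the camera in the world; the wrist camera has in their place "hand_eye" (4x4, takes a point from camera to tool coordinates, whose origin is the TCP and whose axes are the tool frame's). Camera axes: x right, y down, z forward; pixel columns grow to the right and rows downward; lengths in m; the calibration is good to about 2 mm. A picture is of the moment at which its call begins: read the wrist's pose just before it.
- ctrl.hand_in(): hands the job in, once; it reports no verdict.
The state is a dict: "time_s": time; "qpos": joint angles; "joint_vel": joint speeds; "tau": joint torques, N m; "ee_pos": TCP position; "eef_rot": TCP orientation; "force": force on the tool from outside, world axes, zero at the start; "moment": the same for the moment, N m; "grip_width": finger opening in m.
Only numpy, scipy, OpenCV 4.12 (cv2) and the standard library are available. Lean on these libraries where they do the work, as an engineer would, in place of code of your own. Each camera call takes 0.05 s, during which the arm holds its last target.

TASK

The bent copper heat pipe has been left lying askew on top of the projection-television cooler. Push it round where it lies, without picking it up, until both of its legs have dropped fully down into their two grooves, then let go of it. Leave the tester, tube, lamp and knob around it where they stand.

Things in the scene. Friction and masses are not known exactly. Their poses are not given: they have to be found in the camera images.
- cooler: The fixed cooler, on a 250 x 180 mm dark steel tray; origin under the tray's centre on the counter. Its x axis runs along both grooves (parallel) from a small aluminium block (50 along x, 70 along y) to a large heat sink (72 along x, 147 along y), with a 60 mm open gap between them; z up. Their flat top faces are level, 54 mm above the counter. The small block's top spans y -28 to 42, the sink's y -75 to 72 mm.
- groove_hot (a point): Middle of the groove in the small block, at the height where the pipe's axis lies once seated (3 mm below the top face); axes as the cooler's. The groove is 50 mm long, open at both ends, 9 mm deep, 13.5 mm wide at its floor, 20 mm at its mouth. In the cooler's axes it lies at x -65, y 7 mm.
- groove_cold (a point): Middle of the groove in the heat sink, at the height where the pipe's axis lies once seated (3 mm below the top face); axes as the cooler's. The groove is 72 mm long, with ends and section like the other one. It lies 121 mm further along x and 40 mm further along y than groove_hot.
- pipe: Loose stiff copper heat pipe, a 12 mm round bar of about 0.11 kg, 209 mm long with its crimped tips, bent flat into a stretched S: two parallel legs 40 mm out of line. Origin on the axis at the middle of the short leg; x along the legs towards the long leg, y towards the long leg's side, z up. Short leg straight from x -39 to 35, bend from there to x 75, long leg on to x 170 mm. Seated, its axes match the cooler's.
- pipe_hot (a point): Axis point at the middle of the pipe's short leg (the pipe's origin), which belongs in groove_hot. At the start the pipe lies flat on both top faces, this point within 5 mm of straight above groove_hot, the pipe turned 25 to 34 degrees clockwise seen from above, so that the long leg lies on the heat sink on the -y side of its groove.
- pipe_cold (a point): Axis point on the pipe's long leg, at x 121, y 40 mm in the pipe's axes; belongs in groove_cold. A leg's axis is 6 mm above a top face while it lies on it, 3 mm below once seated (pipe then 3 mm proud). Only its weight holds the pipe: pushed sideways near here it turns roughly about its short leg, which may shift about 10 mm and need its own nudge; a leg in line with its groove drops in by itself.
- tester_center (a point): Bystander: blue enamelled tester box, 100 x 150 x 60 mm high, with a meter window, a knob and three sockets on top; the point is its centre.
- tube_center (a point): Bystander: tall metal-envelope tube with a black base, 39 mm across, 99 mm high, standing upright; the point is its centre.
- lamp_center (a point): Bystander: frosted glass pilot lamp on a round black foot, 36 mm across, 66 mm high, standing upright; the point is its centre.
- knob_center (a point): Bystander: black phenolic knob, 50 mm across, 26 mm high, lying on the counter; the point is its centre.
Things that resemble listed ones, but are neither listed nor needed, are in the scene too. There is more than one size of the pipe; the job needs the middle-sized.

How it is judged:
By the outcome, as a careful person would: the job done as asked, in the order asked, and still so for the second after the job is handed in, with the robot touching nothing.
It also fails if it takes over 42 s, if anything falls off the work surface, if the arm or the gripper's body presses on something with over 40 N, if the wrist force passes 120 N, or if a joint passes its speed limit or range.

## Working session

There is one attempt and no reset: what is moved stays moved. The work goes in short steps, Python scripts to look and compute and a tool call to move; the robot and the scene stay as the last step left them, time stands still between calls to the robot, and variables do not carry over. Pictures are saved under pics/ and viewed, and the job is handed in when it is done.

Besides the shell and the picture viewer there is one more tool, called as name(argument=value, ...) on one line, values as JSON. move_arm: Moves the arm, as the interface text tells. Its arguments: {"type":"object","properties":{"rows":{"type":"string"},"grip":{"type":"number"},"newtons":{"type":"number"}},"required":["rows"]}

```bash
ls; mkdir -p pics; cat > h.py <<'E'
import numpy as np, cv2
from scipy.spatial.transform import Rotation as R
from station import sensors, camera, ctrl
def Rm(a):
    a=np.array(a,float)
    if a.shape==(3,3): return a
    if a.size==4: return R.from_quat(a).as_matrix()
    return R.from_euler('xyz',a).as_matrix()
def pose(c,o=None):
    if 'hand_eye' in c:
        H=np.array(c['hand_eye']); Rt=Rm(o['eef_rot']); return Rt@H[:3,:3], Rt@H[:3,3]+np.array(o['ee_pos'])
    return Rm(c['attitude']), np.array(c['position'])
def cast(K,Rc,p,uv,z):
    d=Rc@np.linalg.inv(K)@np.array([uv[0],uv[1],1.]); return p+d*(z-p[2])/d[2]
def proj(K,Rc,p,X):
    q=K@(Rc.T@(np.array(X)-p)); return q[:2]/q[2]
E
python3 - <<'E'
from h import *
o=sensors.get_obs(); print({k:np.round(v,4) for k,v in o.items()})
for n in ['scene','side','wrist']:
    c=camera(n); cv2.imwrite(f'pics/{n}0.png',c['color']); print(n,c['mtx'].round(1).tolist(),c.get('position'),c.get('attitude'),c.get('hand_eye'))
    np.savez(f'{n}0.npz',**c)
E
```

```text
pics
{'time_s': np.float64(0.0), 'qpos': array([ 1.1594,  0.3005,  1.5216, -0.    ,  1.3207, -0.0666]), 'joint_vel': array([ 0.0022,  0.0005, -0.0007, -0.0009, -0.0002, -0.0003]), 'tau': array([-2.00000e-04, -5.31796e+01, -3.52744e+01,  7.09000e-02,
        2.42000e-02, -0.00000e+00]), 'ee_pos': array([0.1859, 0.5175, 0.3021]), 'eef_rot': array([-3.1415e+00,  1.2000e-03,  1.2260e+00]), 'force': array([ 0.3674, -0.5097, -0.5562]), 'moment': array([ 0.0414, -0.0547, -0.0177]), 'grip_width': np.float64(0.0937)}
scene [[617.6, 0.0, 322.0], [0.0, 617.6, 241.1], [0.0, 0.0, 1.0]] [1.30741538 0.01630338 1.29280998] [-2.52464738 -0.00684193  1.57914579] None
side [[575.5, 0.0, 320.8], [0.0, 575.5, 244.9], [0.0, 0.0, 1.0]] [-0.16977736 -0.54939491  1.06205953] [-2.44601944  0.00977852 -0.83720634] None
wrist [[336.0, 0.0, 322.1], [0.0, 336.0, 238.1], [0.0, 0.0, 1.0]] None None [[ 9.99997755e-01  1.15497158e-03 -1.77644116e-03 -8.16725811e-04]
 [-6.39456932e-04  9.63791866e-01  2.66654888e-01 -7.96088673e-02]
 [ 2.02009836e-03 -2.66653154e-01  9.63790441e-01 -8.18291898e-02]
 [ 0.00000000e+00  0.00000000e+00  0.00000000e+00  1.00000000e+00]]
```

View pics/scene0.png

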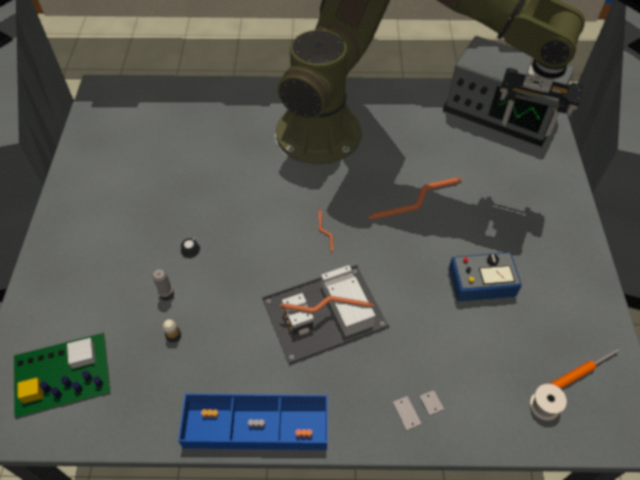

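View pics/side0.png

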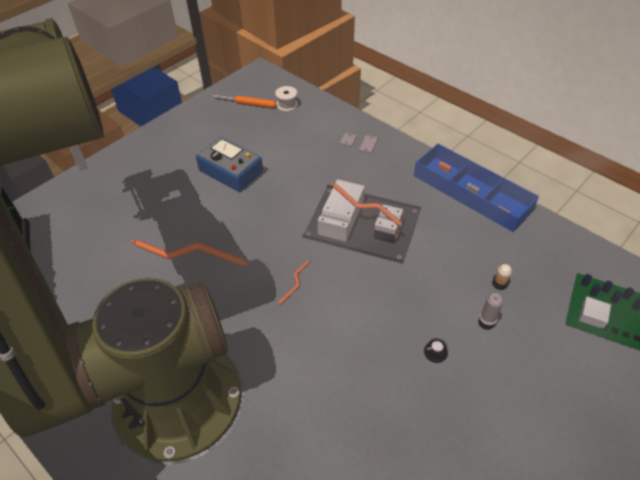

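View pics/wrist0.png

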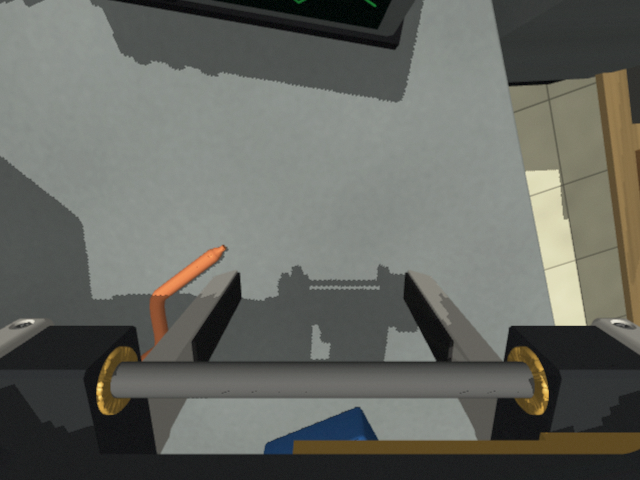

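The candidates in the scene view are the pipe on the cooler (325,303), the small loose pipe (326,230) and the large loose pipe (415,200). The one on the cooler fits the description, so I'll check it in a close crop.

```bash
python3 - <<'E'
from h import *
a=np.load('scene0.npz')['color'][255:370,250:400]; b=np.load('side0.npz')['color'][170:270,295:430]
cv2.imwrite('pics/crA.png',cv2.resize(a,None,fx=5,fy=5,interpolation=cv2.INTER_CUBIC))
cv2.imwrite('pics/crB.png',cv2.resize(b,None,fx=5,fy=5,interpolation=cv2.INTER_CUBIC))
E
```

```text
(no output)
```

View pics/crA.png

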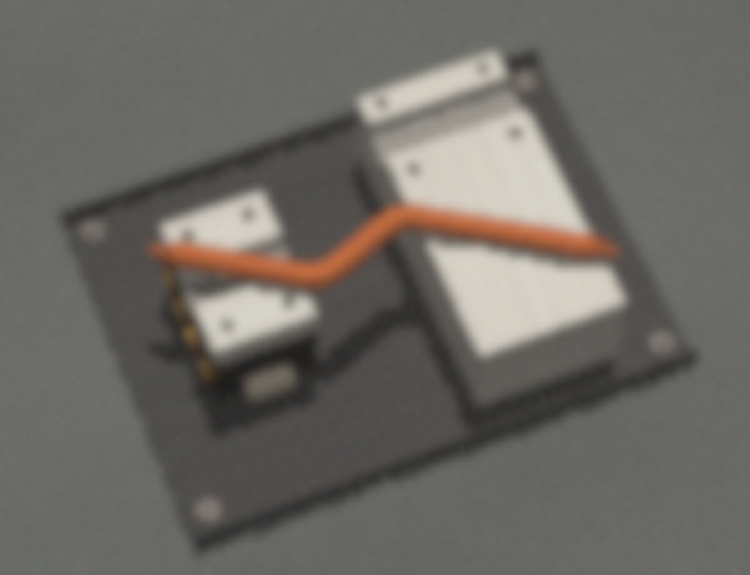

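View pics/crB.png

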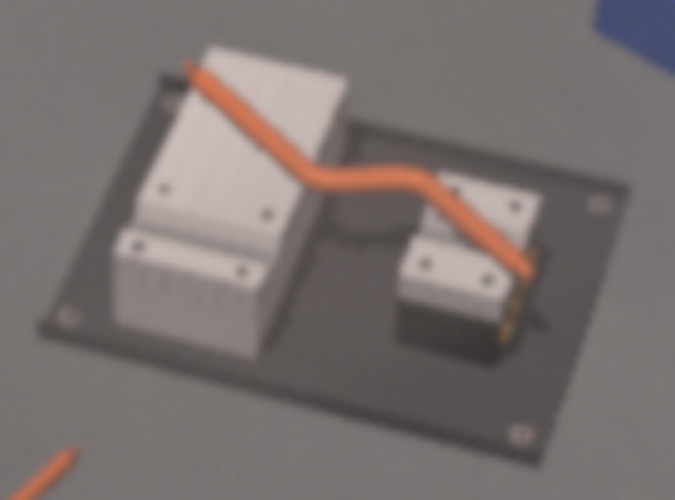

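The crop shows the chosen pipe lying across both blocks, with its long leg on the -y side of the sink groove (right, crop 620,250). Next I'll get a rough cooler pose from the tray corners in both views, then check the heights by triangulation.

```bash
cat > m0.py <<'E'
from h import *
S=np.load('scene0.npz'); D=np.load('side0.npz')
# cooler corners: (-x,+y),(+x,+y),(+x,-y),(-x,-y)
s=np.array([(65,215),(540,55),(695,358),(200,550)])/5+[250,255]
d=np.array([(540,463),(40,330),(165,78),(630,185)])/5+[295,170]
loc=np.array([(-125,90),(125,90),(125,-90),(-125,-90)])/1e3
for n,c,uv in (('s',S,s),('d',D,d)):
    P=np.array([cast(c['mtx'],*pose(c),p,0.003)[:2] for p in uv])
    m=P.mean(0); A=(loc.T@(P-m)); th=np.arctan2(A[0,1]-A[1,0],A[0,0]+A[1,1])
    print(n,m.round(4),np.degrees(th).round(2),P.round(3).tolist())
def tri(u,v):
    K=[]; 
    A=[];b=[]
    for c,p in((S,u),(D,v)):
        Rc,t=pose(c); dd=Rc@np.linalg.inv(c['mtx'])@[p[0],p[1],1]; dd/=np.linalg.norm(dd); M=np.eye(3)-np.outer(dd,dd); A.append(M); b.append(M@t)
    return np.linalg.solve(sum(A),sum(b))
f=lambda p:np.array(p)/5+[250,255]; g=lambda p:np.array(p)/5+[295,170]
print('tipL',tri(f((620,250)),g((188,68))).round(4)); print('tipS',tri(f((153,250)),g((530,272))).round(4))
print('sink hole',tri(f((413,168)),g((267,215))).round(4),tri(f((515,133)),g((164,188))).round(4))
E
python3 m0.py
```

```text
s [0.5995 0.0273] 112.7 [[0.562, -0.123], [0.467, 0.108], [0.635, 0.176], [0.734, -0.051]]
d [0.6058 0.0219] 112.78 [[0.567, -0.129], [0.472, 0.101], [0.643, 0.172], [0.741, -0.056]]
tipL [0.6119 0.1338 0.0593]
tipS [ 0.6142 -0.078   0.0605]
sink hole [0.5656 0.0409 0.0541] [0.546  0.0891 0.0546]
```

move_arm(rows="-29.5 42 0 0 0 0;-29.5 42 0 0 0 0;-29.5 42 0 0 0 0;-29.5 42 0 0 0 0;-29.5 42 0 0 0 0;-29.5 42 0 0 0 0;-29.5 42 0 0 0 0;-29.5 42 0 0 0 0;-29.5 42 0 0 0 0;-29.5 42 0 0 0 0;-29.5 42 0 0 0 0;-29.5 42 0 0 0 0;-29.5 42 0 0 0 0;-29.5 42 0 0 0 0;0 0 0 0 0 0.154;0 0 0 0 0 0.154;0 0 0 0 0 0.154;0 0 0 0 0 0.154;0 0 0 0 0 0.154;0 0 0 0 0 0.154", grip=-0.15)

```text
time_s: 2.65
ee_pos: [0.6112, -0.0911, 0.2971]
eef_rot: [-3.14, 0.007, 0.274]
force: [-0.2, 0.6, -1.0]
grip_width: 0.0394
```

```bash
cat > snap.py <<'E'
from h import *
import sys,pickle
n=sys.argv[1]; o=sensors.get_obs(); c=camera('wrist'); pickle.dump((o,c),open(n+'.pkl','wb')); cv2.imwrite(f'pics/{n}.png',c['color'])
print(o['time_s'],o['ee_pos'].round(4),o['eef_rot'].round(3),o['qpos'].round(2),o['force'].round(1),o['grip_width'])
E
python3 snap.py w1
```

```text
2.65 [ 0.6112 -0.0911  0.2971] [-3.14   0.007  0.274] [-0.21  0.46  1.32 -0.    1.37 -0.48] [-0.2  0.6 -1. ] 0.03944295750553111
```

View pics/w1.png

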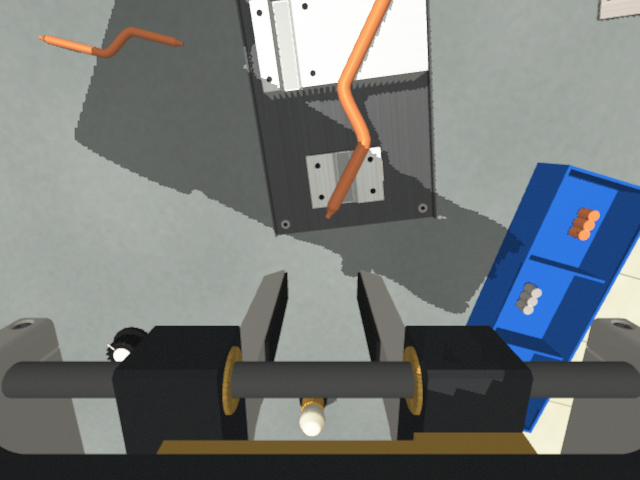

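The wrist view shows the short leg on the small block (345,180), but the sink end is cut off at the top edge. I'll back up and shift so both are in view.

move_arm(rows="0 -20 -25 0 0 0;0 -20 -25 0 0 0;0 -20 -25 0 0 0;0 0 0 0 0 0")

```text
time_s: 3.2
ee_pos: [0.5954, -0.032, 0.3726]
eef_rot: [-3.139, 0.01, 0.275]
force: [0.2, -0.2, -1.2]
grip_width: 0.0397
```

```bash
python3 snap.py w2; python3 - <<'E'
import cv2
a=cv2.imread('pics/w2.png')[0:300,200:480]; cv2.imwrite('pics/w2c.png',cv2.resize(a,None,fx=2,fy=2,interpolation=cv2.INTER_CUBIC))
E
```

```text
3.2 [ 0.5954 -0.032   0.3726] [-3.139  0.01   0.275] [-0.11  0.37  1.27 -0.    1.51 -0.39] [ 0.2 -0.2 -1.2] 0.03966767418090784
```

View pics/w2c.png

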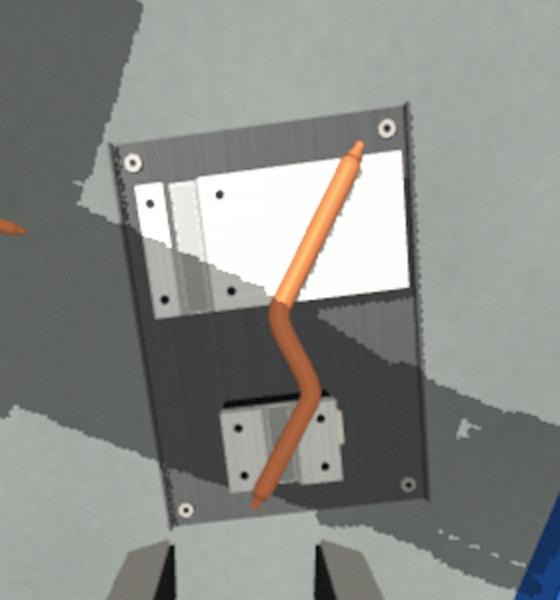

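This view shows everything: the sink groove is the grey band at crop (184,181)–(197,314), the block groove is at (263,405)–(285,487), and the pipe runs from (258,503) to (358,147). Now I'll fit the cooler and the pipe.

```bash
cat > m.py <<'E'
from h import *
import sys,pickle
def cooler(o,c,uv,loc,z):
    Rc,p=pose(c,o); P=np.array([cast(c['mtx'],Rc,p,q,z)[:2] for q in uv]); m=P.mean(0); l=loc-loc.mean(0)
    A=l.T@(P-m); th=np.arctan2(A[0,1]-A[1,0],A[0,0]+A[1,1]); r=np.array([[np.cos(th),-np.sin(th)],[np.sin(th),np.cos(th)]])
    t=m-r@loc.mean(0); return t,th,(P-t-loc@r.T)
def pipe(o,c,z=0.060):
    hsv=cv2.cvtColor(c['color'],cv2.COLOR_BGR2HSV); m=((hsv[...,0]>3)&(hsv[...,0]<17)&(hsv[...,1]>110)&(hsv[...,2]>60)).astype(np.uint8)
    Rc,p=pose(c,o); v,u=np.nonzero(m); d=(Rc@np.linalg.inv(c['mtx'])@np.stack([u,v,np.ones_like(u)])); X=(p[:,None]+d*(z-p[2])/d[2])[:2].T
    return X
E
python3 - <<'E'
from m import *
o,c=pickle.load(open('w2.pkl','rb'))
f=lambda L:np.array(L)/2+[200,0]
S=f([(134,186),(403,151),(410,290),(156,319)]); Sl=np.array([(92,72),(92,-75),(20,-75),(20,72)])/1e3
B=f([(221,410),(231,492),(343,480)]); Bl=np.array([(-40,42),(-90,42),(-90,-28)])/1e3
T=f([(111,145),(407,103),(429,498),(171,527)]); Tl=np.array([(125,90),(125,-90),(-125,-90),(-125,90)])/1e3
for n,uv,l,z in(('sink',S,Sl,.054),('blk',B,Bl,.054),('both',np.r_[S,B],np.r_[Sl,Bl],.054),('tray',T,Tl,.003)):
    t,th,e=cooler(o,c,uv,l,z); print(n,t.round(4),np.degrees(th).round(2),(e*1e3).round(1).tolist())
    if n=='both': t0,th0=t,th
r=np.array([[np.cos(th0),-np.sin(th0)],[np.sin(th0),np.cos(th0)]])
Rc,p=pose(c,o)
g=np.array([cast(c['mtx'],Rc,p,q,.054)[:2] for q in f([(184,181),(197,314),(285,406),(282,487)])])
print('groove pts local',((g-t0)@r*1e3).round(1).tolist())
X=pipe(o,c); L=(X-t0)@r*1e3
L=L[(abs(L[:,0])<120)&(abs(L[:,1])<80)]
print(len(L))
for a,b in((15,100),(-100,-45)):
    q=L[(L[:,0]>a)&(L[:,0]<b)]; vx,vy,x0,y0=cv2.fitLine(q.astype(np.float32),cv2.DIST_L2,0,.01,.01).ravel(); print(np.degrees(np.arctan2(vy,vx))%180,x0,y0,q.min(0),q.max(0))
np.savez('cool.npz',t=t0,th=th0)
E
```

```text
sink [0.5975 0.0212] 112.46 [[-1.1, -0.1], [0.2, 0.6], [0.7, -0.6], [0.2, 0.1]]
blk [0.5987 0.0229] 111.76 [[-0.5, 0.9], [0.5, -0.7], [0.0, -0.1]]
both [0.5976 0.0219] 112.54 [[-1.2, -0.6], [0.2, -0.1], [0.7, -1.4], [0.1, -0.5], [-0.2, 2.2], [0.2, 0.3], [0.1, 0.1]]
tray [0.5978 0.0219] 112.83 [[-0.7, -0.1], [0.5, 0.9], [1.6, 0.1], [-1.4, -1.0]]
groove pts local [[91.1, 45.4], [19.5, 48.0], [-39.9, 2.8], [-90.2, 9.8]]
1856
147.05301 56.559185 -24.448229 [ 15.06096691 -52.26686814] [98.3122532   7.10846695]
146.73645 -69.91951 9.851329 [-99.86227055 -11.27190959] [-45.12144811  29.47383254]
```

Cooler pose is (0.598, 0.022) at 112.7°. The pipe is turned -33°, with pipe_cold near local (58,-25). I'll straddle the long leg loosely with 40 mm open jaws and come down to a hover first.

move_arm(rows="0 0 0 0 0.01 0.152;0 0 0 0 0 0.152;0 0 0 0 0 0.152;-4.5 -29 40 0 0 0;-4.5 -29 40 0 0 0;-4.5 -29 40 0 0 0;-4.5 -29 40 0 0 0;0 0 0 0 0 0")

```text
time_s: 4.25
ee_pos: [0.5973, 0.0801, 0.1924]
eef_rot: [3.138, 0.019, -0.195]
force: [0.8, -0.3, -0.1]
grip_width: 0.0399
```

```bash
python3 snap.py w3; python3 - <<'E'
from m import *
o=sensors.get_obs(); Z=np.load('cool.npz'); th=np.radians(112.7); 
ta=np.array([.598,.022]); tgt=np.array([.5987,.0852]); Rt=Rm(o['eef_rot'])
print('tool shift mm',(Rt.T@np.r_[tgt-o['ee_pos'][:2],.155-o['ee_pos'][2]]*1e3).round(1), 'yaw to go about tool z',o['eef_rot'][2]+.18)
E
```

```text
4.25 [0.5973 0.0801 0.1924] [ 3.138  0.019 -0.195] [0.07 0.53 1.47 0.   1.16 0.27] [ 0.8 -0.3 -0.1] 0.03994444940482411
tool shift mm [ 0.1 -6.1 39.5] yaw to go about tool z -0.015957989365986636
```

View pics/w3.png

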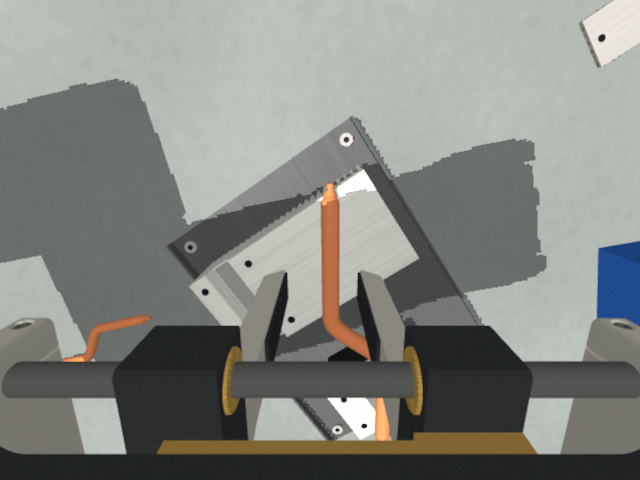

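The leg stands upright between the jaws (330,230), with the fingertips at (285,272) and (360,272). I'll level the tool and descend.

move_arm(rows="0 0 0 0.003 0.018 0;0 -6 15 0 0 0;0 0 14 0 0 0;0 0 7 0 0 0;0 0 0 0 0 0")

```text
time_s: 4.92
ee_pos: [0.6006, 0.0823, 0.1587]
eef_rot: [-3.14, -0.007, -0.198]
force: [0.1, -0.3, 0.2]
grip_width: 0.0397
```

```bash
python3 snap.py w4
```

```text
4.925 [0.6006 0.0823 0.1587] [-3.14  -0.007 -0.198] [ 0.08  0.57  1.49 -0.    1.07  0.27] [ 0.1 -0.3  0.2] 0.039733680348177765
```

View pics/w4.png

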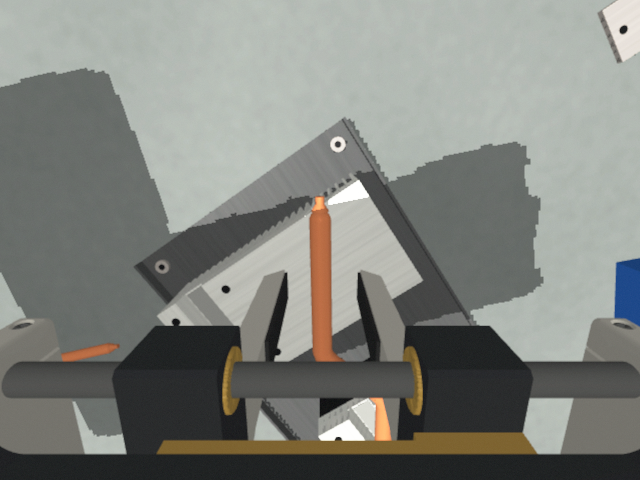

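move_arm(rows="0 0 4 0 -0.007 0;-6 0 0 0 0 0;-6 0 0 0 0 0;-5.7 1.9 0 0 0 -0.047;-5.7 1.9 0 0 0 -0.047;-5.7 1.9 0 0 0 -0.047;-5.7 1.9 0 0 0 -0.047;-5.7 1.9 0 0 0 -0.047;-5.7 1.9 0 0 0 -0.047;0 0 0 0 0 0")

```text
time_s: 6.22
ee_pos: [0.5505, 0.0766, 0.157]
eef_rot: [-3.14, -0.005, 0.093]
force: [0.2, 0.5, 0.7]
grip_width: 0.0398
```

```bash
python3 snap.py w5; python3 - <<'E'
from h import *
c=camera('scene'); a=c['color'][255:370,250:400]; b=camera('side')['color'][170:270,295:430]
a=cv2.resize(a,(600,460),interpolation=2); cv2.imwrite('pics/s5.png',a); cv2.imwrite('pics/d5.png',cv2.resize(b,None,fx=4,fy=4,interpolation=2))
E
```

```text
6.225 [0.5505 0.0766 0.157 ] [-3.14  -0.005  0.093] [ 0.07  0.47  1.65  0.    1.02 -0.02] [0.2 0.5 0.7] 0.03976091478521122
```

View pics/w5.png

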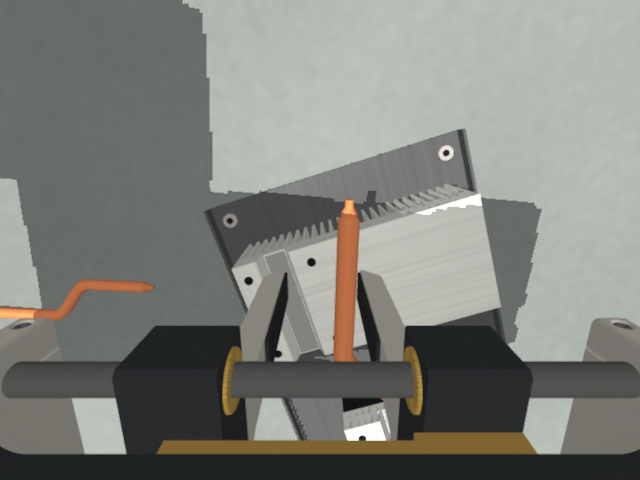

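View pics/d5.png

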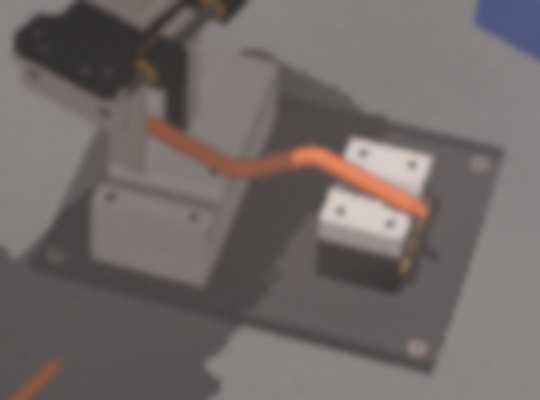

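View pics/s5.png

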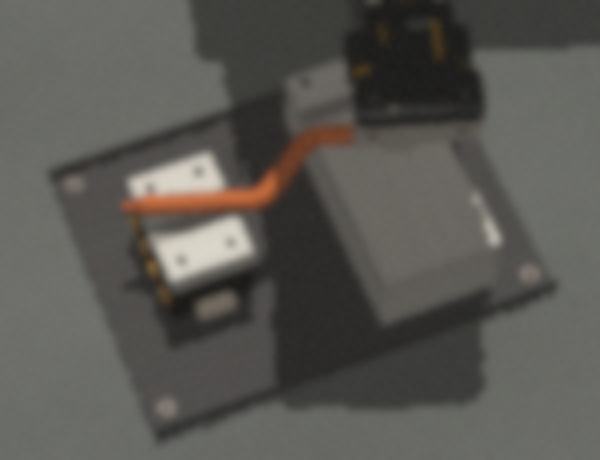

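The pipe is turning as planned, with the right pad on the leg (345,270). I'll measure its pose now.

```bash
cat > mp.py <<'E'
from m import *
def run():
    th=np.radians(112.7); t=np.array([.598,.022]); r=np.array([[np.cos(th),-np.sin(th)],[np.sin(th),np.cos(th)]])
    for n in('scene','side','wrist'):
        o=sensors.get_obs(); c=camera(n)
        L=(pipe(o,c)-t)@r*1e3; L=L[(abs(L[:,0])<125)&(abs(L[:,1])<80)]
        for nm,a,b in(('short',-95,-45),('long',15,110)):
            q=L[(L[:,0]>a)&(L[:,0]<b)]
            if len(q)<30: continue
            vx,vy,x0,y0=cv2.fitLine(q.astype(np.float32),cv2.DIST_L2,0,.01,.01).ravel()
            s=vy/vx; xr=-65 if nm=='short' else 56
            print(n,nm,len(q),'ang %.1f'%np.degrees(np.arctan(s)),'y@%d %.1f'%(xr,y0+s*(xr-x0)),'x range',q[:,0].min().round(1),q[:,0].max().round(1),'allx',L[:,0].min().round(1),L[:,0].max().round(1))
    print('tool local',((o['ee_pos'][:2]-t)@r*1e3).round(1),'yaw rel leg-perp',np.degrees(o['eef_rot'][2]).round(1)+90-112.7,o['time_s'])
run()
E
python3 mp.py
```

```text
scene short 96 ang -19.6 y@-65 10.1 x range -94.7 -45.2 allx -96.5 42.3
scene long 49 ang -14.7 y@56 13.5 x range 15.5 42.3 allx -96.5 42.3
side short 80 ang -18.1 y@-65 7.6 x range -94.9 -45.2 allx -100.1 76.5
side long 76 ang -20.2 y@56 8.1 x range 15.2 76.5 allx -100.1 76.5
wrist long 3053 ang -18.3 y@56 14.4 x range 15.0 110.0 allx -50.4 112.9
tool local [68.6 22.3] yaw rel leg-perp -17.400000000000006 6.475
```

move_arm(rows="-5.7 1.9 0 0 0 -0.047;-5.7 1.9 0 0 0 -0.047;-5.7 1.9 0 0 0 -0.047;-5.7 1.9 0 0 0 -0.047;-5.7 1.9 0 0 0 -0.047;0 0 0 0 0 0")

```text
time_s: 7.28
ee_pos: [0.5251, 0.0619, 0.1567]
eef_rot: [3.141, -0.006, 0.333]
force: [-0.0, 0.3, 0.6]
grip_width: 0.0401
```

```bash
python3 mp.py; python3 snap.py w6
```

```text
scene short 89 ang -3.9 y@-65 16.7 x range -94.4 -45.4 allx -96.5 56.3
scene long 71 ang -3.0 y@56 38.7 x range 15.1 56.3 allx -96.5 56.3
side short 78 ang -9.6 y@-65 13.5 x range -94.9 -45.2 allx -100.1 60.7
side long 55 ang -8.2 y@56 46.1 x range 15.5 60.7 allx -100.1 60.7
wrist short 54 ang 84.3 y@-65 -164.5 x range -48.3 -45.2 allx -48.3 114.8
wrist long 2944 ang -3.9 y@56 47.7 x range 15.0 110.0 allx -48.3 114.8
tool local [65.  51.6] yaw rel leg-perp -3.6000000000000085 7.375
7.425 [0.5253 0.0621 0.1567] [ 3.141 -0.007  0.333] [ 0.05  0.42  1.73  0.    0.99 -0.29] [-0.1  0.5  0.1] 0.0399093786780937
```

View pics/w6.png

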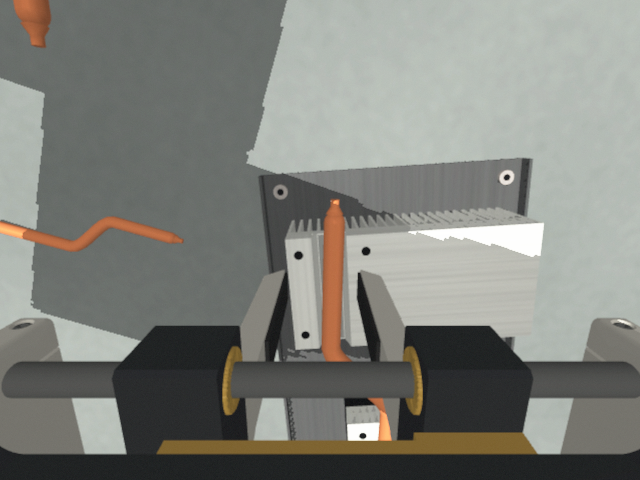

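The long leg is now in line with its groove (333,290), but the short leg lies about 8 mm too far to +y. I'll lift clear and look.

move_arm(rows="2 0 -30 0 0 0;0 0 -40 0 0 0;0 40 -40 0 -0.006 -0.06;10 40 -20 0 0 0;10 40 0 0 0 0;0 40 0 0 0 0;0 0 0 0 0 0")

```text
time_s: 8.35
ee_pos: [0.6067, -0.0817, 0.2908]
eef_rot: [3.14, 0.0, 0.393]
force: [-0.4, -0.0, -0.1]
grip_width: 0.0397
```

```bash
python3 snap.py w7; python3 mp.py;  python3 - <<'E'
import cv2
a=cv2.imread('pics/w7.png')[0:320,160:500]; cv2.imwrite('pics/w7c.png',cv2.resize(a,None,fx=1.8,fy=1.8,interpolation=cv2.INTER_CUBIC))
from h import *
c=camera('scene'); a=c['color'][255:370,250:400]; b=camera('side')['color'][170:270,295:430]
a=cv2.resize(a,(600,460),interpolation=2); cv2.imwrite('pics/s7.png',a); cv2.imwrite('pics/d7.png',cv2.resize(b,None,fx=4,fy=4,interpolation=2))
E
```

```text
8.35 [ 0.6067 -0.0817  0.2908] [3.14  0.    0.393] [-0.19  0.45  1.35 -0.    1.35 -0.59] [-0.4 -0.  -0.1] 0.0397312265969531
scene short 87 ang -3.7 y@-65 16.4 x range -94.4 -45.4 allx -97.4 111.1
scene long 170 ang -3.3 y@56 41.1 x range 15.1 110.0 allx -97.4 111.1
side short 48 ang -5.6 y@-65 13.7 x range -94.9 -45.5 allx -97.2 106.5
side long 129 ang -5.6 y@56 49.4 x range 15.8 106.5 allx -97.2 106.5
wrist short 602 ang -4.7 y@-65 19.1 x range -94.1 -45.9 allx -99.1 94.3
wrist long 1418 ang -4.5 y@56 47.6 x range 15.1 94.3 allx -99.1 94.3
tool local [-96.2  31.5] yaw rel leg-perp 0.0 8.5
```

View pics/w7c.png

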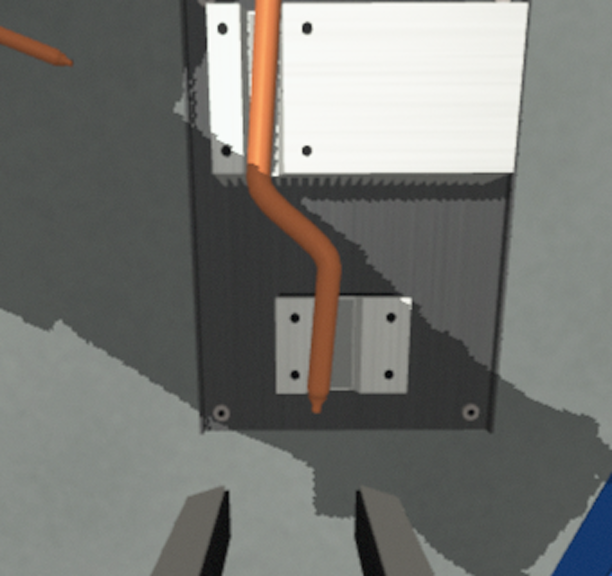

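View pics/d7.png

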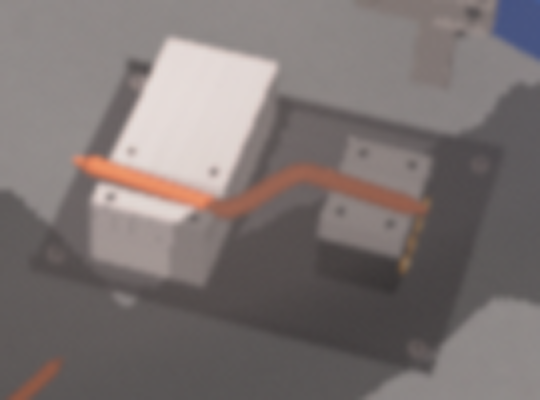

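The short leg lies left of its groove (crop 322,340; groove at 343), about 10 mm too far to +y. I'll straddle it and nudge it towards cooler -y.

move_arm(rows="7 -13 25 0 0 0;7 -13 30 0 0 0;0 0 30 0 0 0;0 0 30 0 0 0;0 0 15 0 0 0;0 0 0 0 0 0")

```text
time_s: 9.4
ee_pos: [0.6089, -0.0446, 0.1602]
eef_rot: [3.139, -0.003, 0.401]
force: [-0.4, 0.3, -0.9]
grip_width: 0.0399
```

```bash
python3 snap.py w8; python3 mp.py
```

```text
9.4 [ 0.6089 -0.0446  0.1602] [ 3.139e+00 -3.000e-03  4.010e-01] [-0.13  0.58  1.48 -0.    1.09 -0.53] [-0.4  0.3 -0.9] 0.03992368304150909
scene short 34 ang 14.0 y@-65 22.3 x range -94.6 -74.8 allx -97.4 111.1
scene long 171 ang -2.9 y@56 40.9 x range 15.1 110.0 allx -97.4 111.1
side long 117 ang -5.9 y@56 49.7 x range 15.8 106.5 allx -97.2 106.5
wrist short 1461 ang -4.8 y@-65 18.8 x range -94.5 -45.1 allx -98.7 77.4
wrist long 3151 ang -4.5 y@56 46.3 x range 15.4 77.4 allx -98.7 77.4
tool local [-66.1  15.2] yaw rel leg-perp 0.29999999999999716 9.55
```

View pics/w8.png

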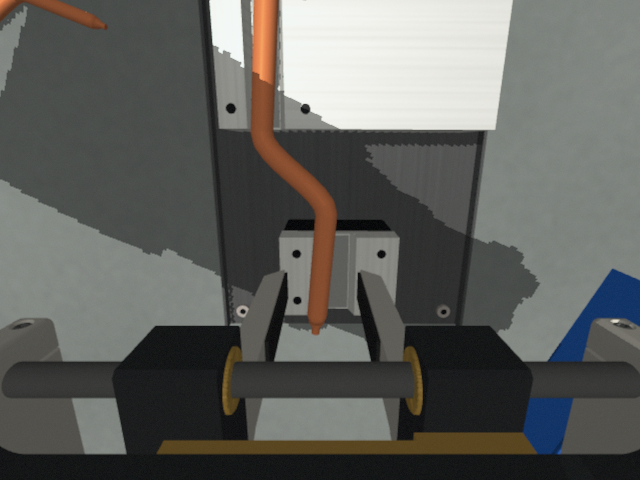

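move_arm(rows="0 0 4 0 0 0;6 0 0.5 0 0 0;4 0 0 0 0 0;3 0 0 0 0 0;3 0 0 0 0 0;2 0 0 0 0 0;0 0 0 0 0 0")

```text
time_s: 10.48
ee_pos: [0.6278, -0.0375, 0.1586]
eef_rot: [3.136, -0.008, 0.401]
force: [0.6, 0.1, 0.0]
grip_width: 0.0399
```

```bash
python3 snap.py w9; python3 mp.py
```

```text
10.475 [ 0.6278 -0.0375  0.1586] [ 3.136 -0.008  0.401] [-0.12  0.61  1.42 -0.    1.1  -0.52] [0.6 0.1 0. ] 0.03990998564304509
scene short 43 ang 12.5 y@-65 6.8 x range -94.9 -74.2 allx -97.6 110.0
scene long 162 ang -0.3 y@56 39.4 x range 15.2 110.0 allx -97.6 110.0
side long 116 ang -2.2 y@56 49.3 x range 15.5 103.2 allx -96.4 103.2
wrist short 1314 ang -1.4 y@-65 9.2 x range -92.5 -45.2 allx -92.5 75.7
wrist long 3221 ang -1.5 y@56 44.1 x range 15.4 75.7 allx -92.5 75.7
tool local [-66.4  -4.4] yaw rel leg-perp 0.29999999999999716 10.625
```

View pics/w9.png

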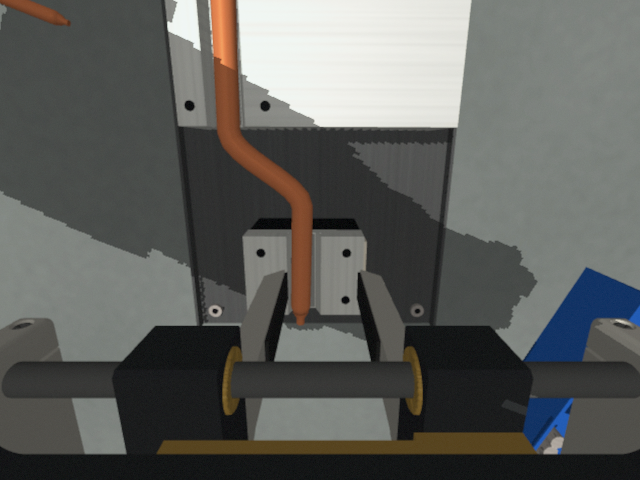

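Both legs look to be in their grooves (302,280 and 228,80). I'll retract and check the heights.

move_arm(rows="-6 0 -2 0 0 0;0 0 -30 0 0 0;0 0 -50 0 -0.008 0;0 5 -50 0 0 0;0 5 -40 0 0 0;0 0 0 0 0 0")

```text
time_s: 11.42
ee_pos: [0.6229, -0.0497, 0.3362]
eef_rot: [3.136, 0.002, 0.4]
force: [-0.4, -0.6, -0.1]
grip_width: 0.0397
```

```bash
python3 snap.py w10; python3 mp.py; cat > hz.py <<'E'
from m import *
# leg height from wrist depth: pipe crown vs plate around
th=np.radians(112.7); t=np.array([.598,.022]); r=np.array([[np.cos(th),-np.sin(th)],[np.sin(th),np.cos(th)]])
o=sensors.get_obs(); c=camera('wrist'); Rc,p=pose(c,o); Z=c['z_map']; v,u=np.nonzero(Z>0); z=Z[v,u]
X=(Rc@(np.linalg.inv(c['mtx'])@np.stack([u,v,np.ones_like(u)])*z)+p[:,None]).T
L=np.c_[(X[:,:2]-t)@r,X[:,2]]*1e3
h=cv2.cvtColor(c['color'],cv2.COLOR_BGR2HSV)[v,u]; m=(h[:,0]>3)&(h[:,0]<17)&(h[:,1]>110)
for a,b,y0 in((-90,-80,7),(-80,-65,7),(-65,-50,7),(-50,-40,7),(20,35,47),(35,55,47),(55,75,47),(75,92,47)):
    s=(L[:,0]>a)&(L[:,0]<b); q=L[s&m&(abs(L[:,1]-y0)<25)&(L[:,2]>30)]
    pl=L[s&~m&(abs(abs(L[:,1]-y0)-17)<4)&(L[:,2]>45)]
    if len(q)>5: print(a,b,'crown',np.percentile(q[:,2],90).round(1),'y',np.mean(q[:,1]).round(1),'plate',np.median(pl[:,2]).round(1) if len(pl) else None)
E
python3 hz.py;python3 - <<'E'
import cv2
a=cv2.imread('pics/w10.png')[0:320,160:500]; cv2.imwrite('pics/w10c.png',cv2.resize(a,None,fx=1.8,fy=1.8,interpolation=cv2.INTER_CUBIC))
from h import *
b=camera('side')['color'][170:270,295:430]
cv2.imwrite('pics/d10.png',cv2.resize(b,None,fx=4,fy=4,interpolation=2))
E
```

```text
11.425 [ 0.6229 -0.0497  0.3362] [3.136e+00 2.000e-03 4.000e-01] [-0.14  0.45  1.24 -0.01  1.45 -0.54] [-0.4 -0.6 -0.1] 0.03974270357279924
scene short 93 ang 1.4 y@-65 1.2 x range -94.6 -45.9 allx -96.7 112.3
scene long 160 ang -0.3 y@56 39.5 x range 15.2 110.0 allx -96.7 112.3
side short 33 ang -0.7 y@-65 12.2 x range -94.2 -45.5 allx -96.4 106.5
side long 119 ang -2.0 y@56 49.1 x range 15.5 106.5 allx -96.4 106.5
wrist short 433 ang -1.5 y@-65 10.0 x range -94.4 -45.2 allx -94.4 110.3
wrist long 1123 ang -1.6 y@56 45.7 x range 15.7 109.5 allx -94.4 110.3
tool local [-75.2   5.1] yaw rel leg-perp 0.20000000000000284 11.575
-90 -80 crown 57.5 y 10.4 plate 250.2
-80 -65 crown 57.5 y 10.4 plate 277.1
-65 -50 crown 57.3 y 9.7 plate 360.9
-50 -40 crown 57.2 y 9.5 plate 347.6
20 35 crown 57.7 y 47.1 plate 54.0
35 55 crown 57.3 y 46.6 plate 54.0
55 75 crown 57.5 y 45.7 plate 54.1
75 92 crown 57.6 y 45.2 plate 54.0
```

View pics/w10c.png

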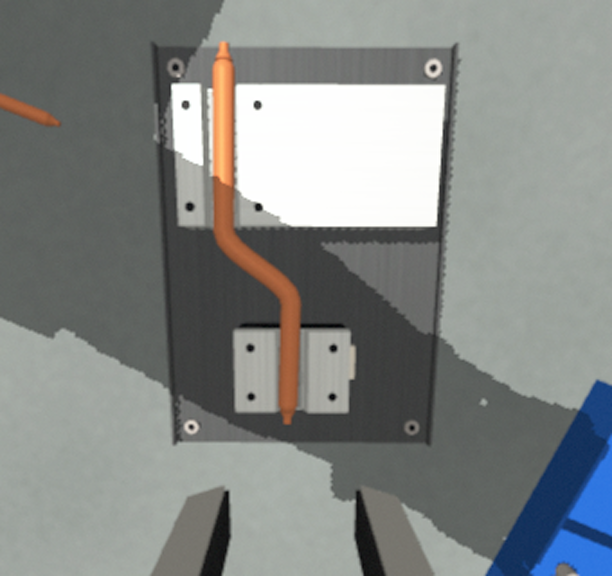

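View pics/d10.png

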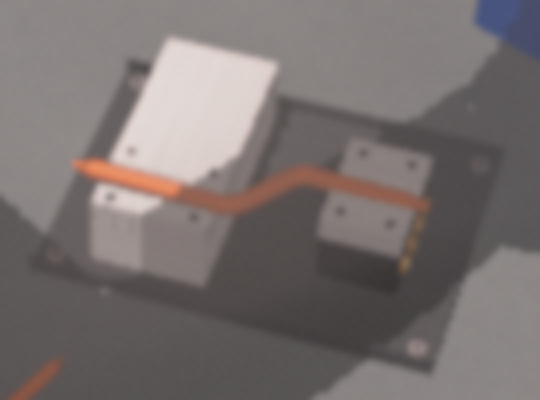

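Crown heights are 57.2–57.7 mm along both legs over a plate at 54.0 mm, so both are down. The pipe seems to sit a few mm towards +x, though, so I'll measure that properly.

```bash
python3 - <<'E'
from m import *
o,c=pickle.load(open('w10.pkl','rb')); Rc,p=pose(c,o)
th=np.radians(112.7); t=np.array([.598,.022]); r=np.array([[np.cos(th),-np.sin(th)],[np.sin(th),np.cos(th)]])
f=lambda q:np.array(q)/1.8+[160,0]
for n,q,z in(('tipL',(223,42),.051),('tipS',(288,425),.051),('blk',(234,330),.054),('blk',(236,413),.054),('blk',(349,411),.054),('sink',(171,84),.054),('sink',(445,85),.054),('sink',(437,227),.054),('sink',(180,227),.054)):
    print(n,((cast(c['mtx'],Rc,p,f(q),z)[:2]-t)@r*1e3).round(1))
X=pipe(o,c,.054); L=(X-t)@r*1e3; L=L[(abs(L[:,0])<125)&(abs(L[:,1]-27)<50)]
for x in range(-40,36,4):
    q=L[abs(L[:,0]-x)<2]; print(x,(q[:,1].mean()).round(1),end='; ')
# crown height
Z=c['z_map']; 
E
```

```text
tipL [113.1  45.2]
tipS [-98.8   9.9]
blk [-39.2  42.3]
blk [-90.4  42.2]
blk [-88.8 -27.9]
sink [92.2 73.4]
sink [ 92.2 -74. ]
sink [ 19.7 -74.8]
sink [19.1 71.9]
-40 9.5; -36 9.3; -32 9.0; -28 9.2; -24 8.9; -20 10.2; -16 12.6; -12 16.4; -8 21.0; -4 26.3; 0 31.4; 4 36.8; 8 40.9; 12 44.4; 16 46.8; 20 47.2; 24 47.1; 28 47.2; 32 47.4;
```

The pipe is shifted about +7 mm along x (bend midpoint at -2.5 against -10; tips give +5 to +8). I'll close the jaws and nudge the exposed long tip back along the groove.

move_arm(rows="-7 -36 10 0 0 0;-7 -36 10 0 0 0;-7 -36 10 0 0 0;-7 -36 10 0 0 0;-7 -36 10 0 0 0;-5 -36 10 0.005 0 0;0 0 20 0 0 0;0 0 0 0 0 0", grip=-1)

```text
time_s: 12.72
ee_pos: [0.4946, 0.1395, 0.243]
eef_rot: [-3.135, 0.018, 0.401]
force: [0.1, 0.3, 0.3]
grip_width: 0.0002
```

```bash
python3 snap.py w11; python3 mp.py
```

```text
12.725 [0.4946 0.1395 0.243 ] [-3.135  0.018  0.401] [ 0.2   0.29  1.68  0.    1.19 -0.2 ] [0.1 0.3 0.3] 0.00019406033559322462
scene short 97 ang -0.8 y@-65 2.5 x range -94.6 -45.2 allx -96.7 108.9
scene long 162 ang -2.4 y@56 39.1 x range 15.1 108.9 allx -96.7 108.9
side short 61 ang -1.5 y@-65 11.6 x range -94.2 -45.5 allx -99.4 103.2
side long 111 ang -1.2 y@56 49.2 x range 15.5 103.2 allx -99.4 103.2
tool local [147.6  49.2] yaw rel leg-perp 0.20000000000000284 12.875
```

View pics/w11.png

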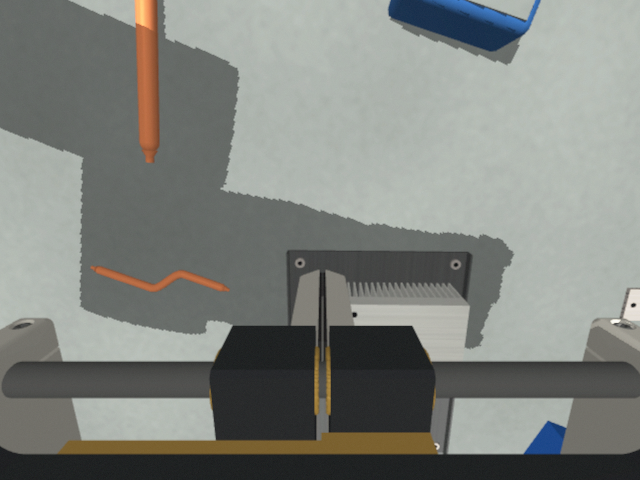

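move_arm(rows="0 0 0 -0.006 0.018 0;4 0 33 0 0 0;0 0 33 0 0 0;0 0 28 0 0 0;0 6 6 0 0 0;0 6 0 0 0 0;0 4 0 0 0 0;0 0 0 0 0 0")

```text
time_s: 13.92
ee_pos: [0.5098, 0.124, 0.1483]
eef_rot: [3.138, -0.018, 0.397]
force: [-0.1, -0.5, 0.5]
grip_width: 0.0007
```

```bash
python3 snap.py w12; python3 mp.py; python3 - <<'E'
from h import *
a=camera('scene')['color'][255:370,250:400]; b=camera('side')['color'][170:270,295:430]
cv2.imwrite('pics/sd12.png',np.hstack([cv2.resize(a,(450,345),interpolation=2),cv2.resize(b,(350,345),interpolation=2)]))
E
```

```text
13.925 [0.5098 0.124  0.1483] [ 3.138 -0.018  0.397] [ 0.17  0.42  1.75  0.    0.95 -0.23] [-0.1 -0.5  0.5] 0.0007309075574865585
scene short 97 ang -0.8 y@-65 2.5 x range -94.6 -45.2 allx -96.7 108.9
scene long 165 ang -2.2 y@56 38.8 x range 15.1 108.9 allx -96.7 108.9
side short 61 ang -1.5 y@-65 11.6 x range -94.2 -45.5 allx -99.4 105.4
side long 118 ang -1.3 y@56 49.1 x range 15.5 105.4 allx -99.4 105.4
wrist long 401 ang -1.2 y@56 43.4 x range 27.2 109.7 allx 27.2 117.8
tool local [128.6  42.2] yaw rel leg-perp 0.09999999999999432 14.075
```

View pics/sd12.png

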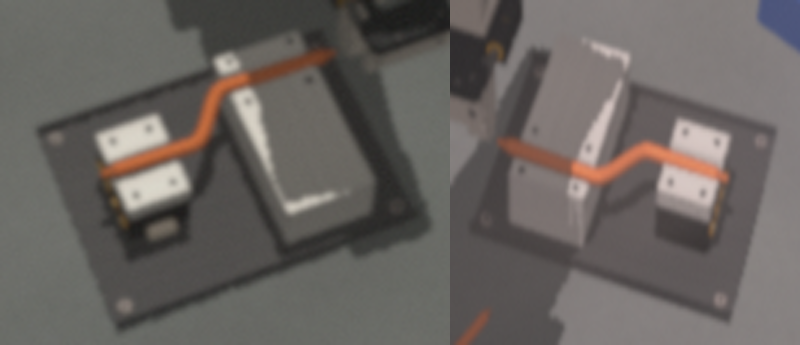

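move_arm(rows="2 0 5 0 -0.018 0;0 3 1 0 0 0;0 3 0 0 0 0;0 3 0 0 0 0;0 3 0 0 0 0;0 2.5 0 0 0 0;0 0 0 0 0 0")

```text
time_s: 15.1
ee_pos: [0.5173, 0.111, 0.141]
eef_rot: [3.139, 0.003, 0.398]
force: [-0.1, 0.5, -1.3]
grip_width: 0.0008
```

```bash
python3 snap.py w13; python3 mp.py
```

```text
15.1 [0.5173 0.111  0.141 ] [3.139e+00 3.000e-03 3.980e-01] [ 0.14  0.45  1.73 -0.    0.97 -0.25] [-0.1  0.5 -1.3] 0.0007512748184304815
scene short 104 ang -1.8 y@-65 2.2 x range -95.0 -45.2 allx -98.5 102.3
scene long 146 ang -1.8 y@56 38.5 x range 15.1 102.3 allx -98.5 102.3
side short 63 ang -1.3 y@-65 11.3 x range -94.2 -45.5 allx -101.6 115.4
side long 108 ang -1.0 y@56 49.2 x range 15.5 97.6 allx -101.6 115.4
wrist long 442 ang -1.0 y@56 43.0 x range 19.3 109.9 allx 19.3 114.5
tool local [113.5  40.1] yaw rel leg-perp 0.09999999999999432 15.25
```

View pics/w13.png

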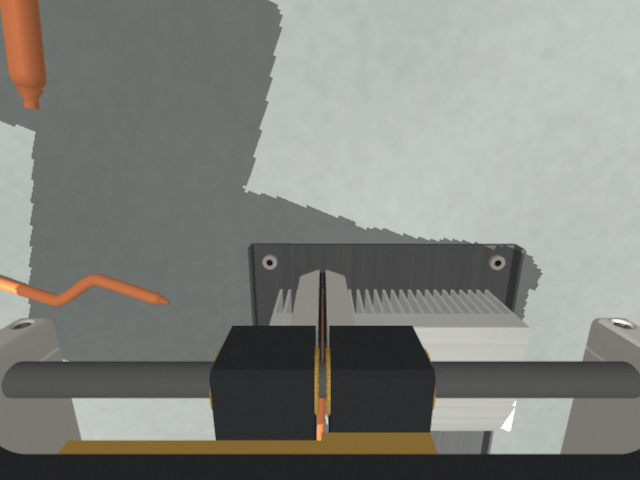

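The closed fingers are up against the long tip. I'll back off and survey again from above.

move_arm(rows="0 -15 0 0 0 0;0 0 -50 0 0 0;0 0 -55 0 0 0;8 40 -35 0 0 0;8 45 -25 0 0 0;8 50 -10 0 0 0;3 50 0 0 0 0;0 30 0 0 0 0;0 0 0 0 0 0")

```text
time_s: 16.42
ee_pos: [0.621, -0.0584, 0.3221]
eef_rot: [3.139, 0.004, 0.404]
force: [0.5, 0.2, -0.3]
grip_width: 0.0004
```

```bash
python3 snap.py w14; python3 mp.py;python3 hz.py; python3 - <<'E'
import cv2
a=cv2.imread('pics/w14.png')[0:320,160:500]; cv2.imwrite('pics/w14c.png',cv2.resize(a,None,fx=1.8,fy=1.8,interpolation=cv2.INTER_CUBIC))
E
```

```text
16.425 [ 0.621  -0.0584  0.3221] [3.139 0.004 0.404] [-0.15  0.45  1.26 -0.    1.42 -0.55] [ 0.5  0.2 -0.3] 0.0004208195050193997
scene short 92 ang 2.3 y@-65 1.0 x range -94.6 -45.9 allx -98.5 108.9
scene long 157 ang -0.3 y@56 39.5 x range 15.2 108.9 allx -98.5 108.9
side short 39 ang -0.7 y@-65 12.0 x range -94.2 -45.5 allx -98.6 103.2
side long 117 ang -2.2 y@56 49.1 x range 15.5 103.2 allx -98.6 103.2
wrist short 478 ang -1.7 y@-65 9.7 x range -94.8 -45.1 allx -97.0 108.1
wrist long 1171 ang -1.3 y@56 45.7 x range 15.4 108.1 allx -97.0 108.1
tool local [-81.    9.6] yaw rel leg-perp 0.5999999999999943 16.575
-90 -80 crown 57.4 y 10.2 plate 53.9
-80 -65 crown 57.5 y 9.9 plate 253.0
-65 -50 crown 57.5 y 9.5 plate 347.4
-50 -40 crown 57.4 y 9.2 plate 340.8
20 35 crown 57.1 y 46.9 plate 53.9
35 55 crown 57.5 y 46.3 plate 53.9
55 75 crown 57.3 y 45.9 plate 53.9
75 92 crown 57.4 y 45.5 plate 53.8
```

View pics/w14c.png

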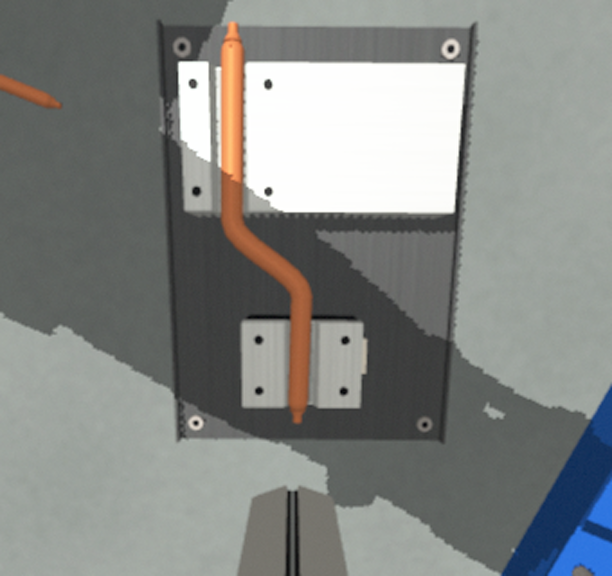

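```bash
cat > hz2.py <<'E'
from m import *
th=np.radians(112.7); t=np.array([.598,.022]); r=np.array([[np.cos(th),-np.sin(th)],[np.sin(th),np.cos(th)]])
o=sensors.get_obs(); Z=np.median([ (c:=camera('wrist'))['z_map'] for _ in range(5)],axis=0); Rc,p=pose(c,o); v,u=np.nonzero(Z>0); z=Z[v,u]
X=(Rc@(np.linalg.inv(c['mtx'])@np.stack([u,v,np.ones_like(u)])*z)+p[:,None]).T
L=np.c_[(X[:,:2]-t)@r,X[:,2]]*1e3
for a,b,y0,s0 in((-90,-73,7,1),(-73,-57,7,1),(-57,-40,7,1),(20,44,47,1),(44,68,47,1),(68,92,47,1)):
    s=L[(L[:,0]>a)&(L[:,0]<b)&(L[:,2]<75)]
    q=s[(abs(s[:,1]-y0)<6)&(s[:,2]>55)]; yc=(q[:,1].min()+q[:,1].max())/2
    k=s[abs(s[:,1]-yc)<1.6]; pl=s[(abs(abs(s[:,1]-y0)-18)<4)]
    print(a,b,'yc %.1f crown %.2f +-%.2f n%d plate %.2f'%(yc,np.median(k[:,2]),k[:,2].std(),len(k),np.median(pl[:,2])))
E
python3 hz2.py
```

```text
-90 -73 yc 8.7 crown 56.73 +-0.57 n45 plate 54.00
-73 -57 yc 8.4 crown 56.87 +-0.44 n52 plate 53.96
-57 -40 yc 8.2 crown 56.72 +-0.45 n49 plate 53.98
20 44 yc 46.8 crown 56.74 +-0.45 n93 plate 53.90
44 68 yc 46.4 crown 56.88 +-0.41 n94 plate 53.93
68 92 yc 45.7 crown 56.79 +-0.43 n103 plate 53.97
```

Both legs sit 2.8 mm proud all along, so they are fully seated. About +5 mm of x offset remains, so I'll give one more gentle end nudge.

move_arm(rows="-8 -40 0 0 0 0;-8 -40 0 0 0 0;-8 -40 0 0 0 0;-6 -40 0 0 0 0;0 -40 10 0 0 0;0 -15 20 0 0.01 0.01;0 0 0 0 0 0")

```text
time_s: 17.8
ee_pos: [0.5039, 0.134, 0.292]
eef_rot: [3.138, -0.009, 0.396]
force: [-0.1, -0.8, 0.4]
grip_width: 0.0003
```

```bash
python3 snap.py w15; python3 mp.py | tail -1
```

```text
17.8 [0.5039 0.134  0.292 ] [ 3.138 -0.009  0.396] [ 0.19  0.24  1.62 -0.    1.27 -0.21] [-0.1 -0.8  0.4] 0.0003473611822641244
tool local [138.1  43. ] yaw rel leg-perp -0.10000000000000853 17.95
```

move_arm(rows="0 0 40 0 -0.008 0;-2 -2 40 0 0 0;0 0 40 0 0 0;0 0 25 0 0 0;0 0 4 0 0 0;0 0 0 0 0 0")

```text
time_s: 18.75
ee_pos: [0.5076, 0.13, 0.1448]
eef_rot: [3.135, -0.01, 0.388]
force: [-0.4, -0.1, -0.2]
grip_width: 0.0005
```

```bash
python3 snap.py w16; python3 mp.py | tail -1
```

```text
18.75 [0.5076 0.13   0.1448] [ 3.135 -0.01   0.388] [ 0.18  0.43  1.75 -0.    0.95 -0.2 ] [-0.4 -0.1 -0.2] 0.000547758777954272
tool local [134.8  41.6] yaw rel leg-perp -0.4000000000000057 18.9
```

move_arm(rows="0 7 2 0 0 0;0 6 0 0 0 0;0 4 0 0 0 0;0 3 0 0 0 0;0 3 0 0 0 0;0 2.5 0 0 0 0;0 0 0 0 0 0")

```text
time_s: 19.82
ee_pos: [0.5181, 0.105, 0.1441]
eef_rot: [3.135, -0.013, 0.389]
force: [-0.1, -0.1, 1.3]
grip_width: 0.0004
```

```bash
python3 snap.py w17; python3 mp.py
```

```text
19.825 [0.5181 0.105  0.1441] [ 3.135 -0.013  0.389] [ 0.13  0.44  1.74 -0.    0.95 -0.26] [-0.1 -0.1  1.3] 0.00035663746185858223
scene short 106 ang -0.6 y@-65 1.5 x range -95.0 -45.2 allx -103.6 96.8
scene long 133 ang -1.1 y@56 38.2 x range 15.1 96.8 allx -103.6 96.8
side short 70 ang -1.0 y@-65 10.5 x range -94.9 -45.5 allx -106.0 122.4
side long 96 ang -0.5 y@56 48.9 x range 15.5 90.8 allx -106.0 122.4
wrist long 474 ang -0.7 y@56 43.2 x range 15.6 108.6 allx 9.5 108.6
tool local [107.6  41.6] yaw rel leg-perp -0.4000000000000057 19.975
```

Now I'll back off, lift and check.

move_arm(rows="0 -18 0 0 0 0;0 0 -50 0 0 0;0 0 -55 0 0 0;8 40 -35 0 0 0;8 45 -25 0 0 0;8 50 -10 0 0 0;3 50 0 0 0 0;0 32 0 0 0 0;0 0 0 0 0 0;0 0 0 0 0 0", grip=0)

```text
time_s: 21.28
ee_pos: [0.6165, -0.0621, 0.3262]
eef_rot: [3.135, -0.012, 0.396]
force: [0.3, 0.4, -0.8]
grip_width: 0.047
```

```bash
python3 snap.py w18; python3 mp.py;python3 hz2.py; python3 - <<'E'
from m import *
a=cv2.imread('pics/w18.png')[0:320,160:500]; cv2.imwrite('pics/w18c.png',cv2.resize(a,None,fx=1.8,fy=1.8,interpolation=cv2.INTER_CUBIC))
cv2.imwrite('pics/s18.png',camera('scene')['color'])
o,c=pickle.load(open('w18.pkl','rb'))
th=np.radians(112.7); t=np.array([.598,.022]); r=np.array([[np.cos(th),-np.sin(th)],[np.sin(th),np.cos(th)]])
X=pipe(o,c,.054); L=(X-t)@r*1e3; L=L[(abs(L[:,0])<125)&(abs(L[:,1]-27)<50)]
for x in range(-32,28,4):
    q=L[abs(L[:,0]-x)<2]; print(x,(q[:,1].mean()).round(1),end='; ')
E
```

```text
21.275 [ 0.6165 -0.0621  0.3262] [ 3.135 -0.012  0.396] [-0.16  0.44  1.28  0.    1.41 -0.56] [ 0.3  0.4 -0.8] 0.047024898435479634
scene short 93 ang -0.8 y@-65 0.3 x range -94.6 -45.9 allx -103.6 104.5
scene long 141 ang 0.1 y@56 39.4 x range 15.2 104.5 allx -103.6 104.5
side short 43 ang 0.4 y@-65 11.2 x range -94.8 -46.9 allx -103.0 98.7
side long 108 ang -1.3 y@56 48.7 x range 15.5 98.7 allx -103.0 98.7
wrist short 490 ang -0.9 y@-65 8.8 x range -94.0 -45.3 allx -102.9 102.2
wrist long 1090 ang -1.1 y@56 45.6 x range 15.8 102.2 allx -102.9 102.2
tool local [-84.8  15.5] yaw rel leg-perp 0.0 21.425
-90 -73 yc 8.2 crown 56.92 +-0.41 n48 plate 53.97
-73 -57 yc 8.3 crown 56.90 +-0.38 n45 plate 54.01
-57 -40 yc 7.9 crown 56.88 +-0.37 n48 plate 53.94
20 44 yc 46.6 crown 56.75 +-0.43 n92 plate 53.92
44 68 yc 46.0 crown 56.81 +-0.40 n96 plate 53.91
68 92 yc 45.6 crown 56.82 +-0.43 n93 plate 53.94
-32 8.0; -28 9.3; -24 12.0; -20 15.7; -16 20.5; -12 25.7; -8 30.8; -4 35.9; 0 40.3; 4 43.9; 8 46.5; 12 47.1; 16 47.0; 20 46.6; 24 46.8;
```

View pics/w18c.png

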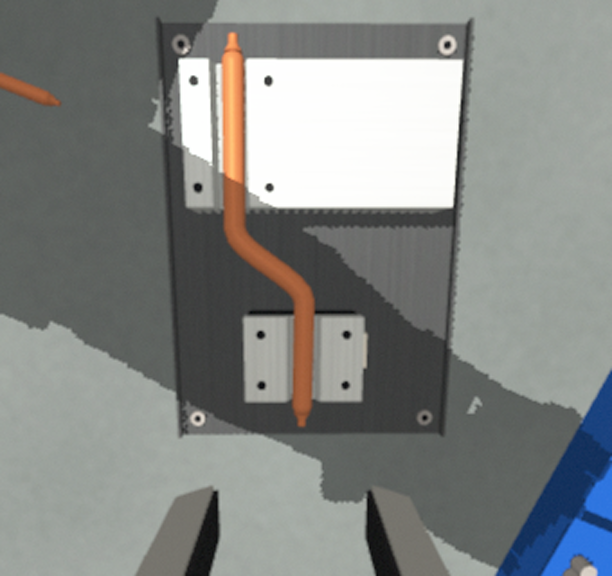

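View pics/s18.png

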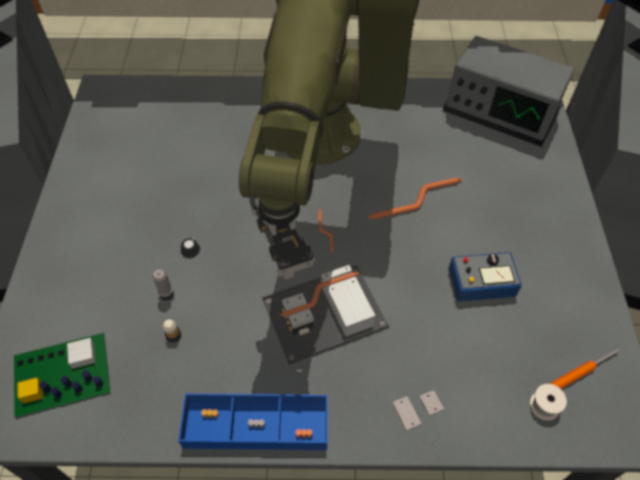

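The bend midpoint is now at x -10.5 mm, against -10 when seated. Both legs sit about 3 mm proud along their whole length (block groove at crop 303,360; sink groove at 234,130). The bystanders are at their first-picture pixels, and the gripper is well clear. I'll hand in.

```bash
python3 -c "
from station import ctrl; print(ctrl.hand_in())"
```

```text
the job is handed in; nothing more can be done
None
```

The pipe is down in both grooves, and I handed the job in at about 22 s with the gripper well clear of everything. No verdict is reported.

**What I did:**
- With the jaws loosely astride the long leg, I pushed it round about 30° until it lay in line with its groove.
- I nudged the short leg about 10 mm sideways, and both legs dropped in.
- I tapped the long tip twice with shut fingers to slide the pipe about 7 mm back along the grooves.
- The pipe was never gripped or lifted.

**Last checks:**
- **Height:** both legs stand 2.8–3.0 mm proud of the top faces along their whole length (3 mm expected).
- **Position along the grooves:** within about 1 mm.
- **Bystanders:** in the last scene picture, the tester, tube, lamp and knob are where they were in the first.

**Disagreement:** the wrist camera still shows about 1° of skew, with each leg about 1 mm off its groove's centre line, which is within the grooves' play. The scene and side views, cast at the unseated pipe height, put the legs up to 8 mm off in opposite directions. I relied on the wrist camera's depth and its view from above instead.

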